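# Return the touch stylus to the analyser console

## Task

Someone left the console's thick touch stylus in the black pen holder. Pull it out and stand it, rubber tip up, fully down in the empty flared cup beside the touch console. Leave the slim pen standing in the pen holder.

Things in the scene. Friction and masses are not known exactly. Their poses are not given: they have to be found in the camera images.
- stylus_mid (a point): Centre (half-way up) of the chunky white touch stylus, the thicker item in the pen holder: round, 20 mm across, 150 mm long, flat foot, tapering over its top 14 mm to a black rubber tip; 50 g. z points from foot to tip (up). It stands loose in a well; 90 mm stand out. This centre is 75 mm above its foot and 15 mm above the holder's top: grip it 30 to 45 mm above this centre.
- pen_mid (a point): Centre (half-way up) of the slim white ball pen that stands in the other well of the pen holder: 11 mm across, 120 mm long, narrow push button on top, small steel clip; z points up to the button. This centre is 60 mm above its foot; the pen's top is 132 mm above the table, so lift the stylus's foot over that before carrying it across. It is to stay in its well.
- holder: Black pen holder, fixed block 70 mm (x) by 150 mm (y) by 72 mm high; origin at the centre of its underside on the table, z up. Two round wells, 28 mm wide, 60 mm deep, at its y = +40 and -40 mm, floors 12 mm above the table; either may hold the stylus. Fingers closing along its x have free room; along its y the other item is in the way.
- cup_mouth (a point): Centre of the mouth of the empty grey stylus cup, 85 mm above the table; z up. Fixed. Inside 48 mm wide at the mouth, narrowing to 28 mm at 45 mm above the table, then straight to its floor 6 mm above the table; rim 56 mm outside. The fixed white console (180 mm wide, under 85 mm high) begins 65 mm from the axis on the point's -y side; the cup's +x and -x sides are free.
Mind the look-alikes: they are no part of the job. What is shaped like the holder but red or turquoise is not meant.

How it is judged (in metres and radians):
At the end, for the whole second after the job is handed in: Stylus upright in the console's cup, tip up: centre within 20 mm of the cup's axis, 70 to 92 mm above the table, leaning under 17 degrees. Pen still in the holder: centre 55 to 90 mm above the table, within 75 mm of the holder's centre, leaning under 28 degrees (horizontal distance between stylus_mid and cup_mouth below 0.02 m and height (world z) of stylus_mid between 0.07 and 0.092 m and angle between stylus_mid's own z axis and vertical below 0.3 rad and horizontal distance between pen_mid and holder below 0.075 m and height (world z) of pen_mid between 0.055 and 0.09 m and angle between pen_mid's own z axis and vertical below 0.5 rad); the robot touches nothing.
It also fails if it takes over 38 s, if anything falls off the work surface, if the arm or the gripper's body presses on something with over 40 N, if the wrist force passes 120 N, or if a joint passes its speed limit or range.

## Robot

A 6-joint arm with a two-finger parallel gripper is mounted at the origin on the work surface. World frame = base frame: x ahead of the robot, y to its left, z up, the work surface at z = 0. Lengths are in mm, angles in rad, forces in N, time in s.
With the tool pointing down it reaches from about 275 to 1000 mm from the base axis. Payload 8.4 kg.
Tool frame: the origin (TCP) lies on the centre line of the jaws, within the pads' length; the fingertips stand r.tip_reach ahead of it and the grasp point (between the pads) lies 3 mm ahead of it (r.tip_reach is the distance from the TCP to the fingertips, in mm); z points along the fingers, y is the direction in which the jaws open and shut (so a half turn about z gives the same grasp; the last joint's range is limited). The gripper opens to 85 mm and grips with 20 to 120 N. Pads are 22 mm wide; open, the fingers measure 114 mm over their backs; the gripper's body (76 mm by 85 mm) begins 54 mm behind the grasp point. The pads swing forward as they close: fully open they stand 13 mm farther back than shut.
Start: joints at [-1.289, 0.353, 1.633, -0, 1.155, -0.002], TCP at [175.002, -600.002, 253.281] pointing down, gripper open.
Joint ranges: [-2.63, 2.63], [-0.92, 2.1], [0.06, 2.66], [-1.3, 4.44], [0, 2.69], [-3.02, 3.02]. Speed limits (rad/s): [2.22, 2.22, 2.79, 3.14, 3.14, 3.14].

## Interface

Orientations are given as [roll, pitch, yaw] about the fixed x, y, z axes, in that order (R = Rz(yaw) Ry(pitch) Rx(roll)).
In Python, from rig import sense, optics, r, nets gives the robot as it stands. The module is installed in compiled form; this text tells all that it offers.
- The arm moves only by the tool carry_out, never from a script. Its argument "increments" is a list that holds one entry, the list of rows, each a list of 6 numbers: the shift along the tool's x, y, z normalised to -1 to 1, where 1 is 40 cm, then the turn, a rotation vector about the tool's x, y, z normalised to -1 to 1, where 1 is 60 degrees. A call has 1 to 5 rows; each row is the pose to reach, as a shift and turn from the pose commanded when the call began, along the tool's axes at that moment; what a row does not reach only later rows make up. A row lasts 1/12 s, in which the tool goes at most 41.7 mm and 7.16 degrees, less where a joint would pass 70% of its speed; a pose out of reach is approached as far as the arm can. A call with a number of a shift or a turn outside -1 to 1 is refused whole. A call with a gripper value outside its range is refused whole. "hand" is the closure, from 0 (fully open) to 1 (shut), set as the call begins (left out, the last holds). The fingers move at their own pace and stop on an object; "squeeze" is the grip in N (left out, the last holds). Time passes only in rows, so rows that repeat a pose let the fingers close. It gives the time, the measured TCP pose, the force and the opening at its end, in the units of the state.
- sense(): the state, without advancing time (a new reading comes with each control period).
- optics.grab_frame(name): name is "scene" or "top" or "wrist"; returns a dict with "img" (384x512x3 uint8, red, green, blue), "range_z" (384x512 float32, mm along the optical axis (not along the pixel's ray), 0 where there is no reading), "fov_y" (degrees; the focal length in pixels is half the picture's height over the tangent of half this angle, whatever the lens; pixels are square), "cx", "cy" (the principal point, pixels), "R" (3x3) and "t" (3): a world point X has camera coordinates R X + t. Camera axes: x right, y down, z forward; pixel columns grow to the right and rows downward; lengths in mm; the calibration is good to about 2 mm. The wrist camera is an equidistant fisheye: a pixel r from the principal point sees the ray r / f radians off the axis. A picture is of the moment at which its call begins.
- r.sign_off(): hands the job in, once; it reports no verdict.
Trained networks look in the newest picture that a camera, given by its name, has taken for a name from the list of things; names that differ only in an ending like _2 or _b are one class to them, and where a whole thing is asked for, a point or a joint stands for the part that bears it (a point fixed in the world has none). Each returns a list of dicts, best first, with "confidence" (0 to 1); they miss things now and then, are a little off and sometimes report something else, mostly with a low value. They report only what shows in the picture. A call takes as long as a camera call. They do not tell look-alikes from the thing itself.
- nets.trace(target, camera): "mask" (384x512 bool, what is visible of it).
- nets.tip_of(target, camera): "point" ([x, y, z] in mm, in world coordinates, good to about 4 mm: a listed point, or the origin of a listed thing).
The state is a dict: "clock": time; "qpos": joint angles; "qvel": joint speeds; "joint_efforts": joint torques, N m; "eef_pos": TCP position; "tcp_rot": TCP orientation; "contact_force": force on the tool from outside, world axes, zero at the start; "wrist_torque": the same for the moment, N m; "opening": opening from 0.0 (shut) to 1.0 (fully open).
Only numpy, scipy, OpenCV 4.12 (cv2) and the standard library are available. Lean on these libraries where they do the work, as an engineer would, in place of code of your own. Each camera call takes 0.05 s, during which the arm holds its last target.

## Working session

There is one attempt and no reset: what is moved stays moved. The work goes in short steps, Python scripts to look and compute and a tool call to move; the robot and the scene stay as the last step left them, time stands still between calls to the robot, and variables do not carry over. Pictures are saved under pics/ and viewed, and the job is handed in when it is done.

Besides the shell and the picture viewer there is one more tool, called after ">>>" by a JSON object that holds its "op" and its "data", one argument or row to a line. carry_out: Moves the arm, as the interface text tells. Its arguments: {"type":"object","properties":{"increments":{"type":"array","items":{"type":"array","items":{"type":"array","items":{"type":"number","minimum":-1,"maximum":1}}}},"hand":{"type":"number"},"squeeze":{"type":"number"}},"required":["increments"]}

```bash
mkdir -p pics
cat > h.py <<'E'
import numpy as np, cv2
from rig import sense, optics, r, nets
def save(n,f):
    cv2.imwrite(f'pics/{n}.png',cv2.cvtColor(f['img'],cv2.COLOR_RGB2BGR))
def cloud(f):
    fl=192/np.tan(np.radians(f['fov_y'])/2)
    v,u=np.mgrid[0:384,0:512]
    z=f['range_z']
    P=np.stack([(u-f['cx'])/fl*z,(v-f['cy'])/fl*z,z],-1)
    return (P-np.array(f['t']))@np.array(f['R'])
E
python3 - <<'E'
from h import *
s=sense(); print({k:np.round(v,3).tolist() for k,v in s.items()}, r.tip_reach)
for c in ['scene','top']:
    f=optics.grab_frame(c); save(c+'0',f); np.savez(c+'0.npz',**f)
    for t in ['stylus_mid','pen_mid','holder','cup_mouth']:
        print(c,t,[(np.round(d['point'],0).tolist(),round(d['confidence'],2)) for d in nets.tip_of(t,c)][:5])
E
```

```text
{'clock': 0.0, 'qpos': [-1.289, 0.354, 1.634, 0.0, 1.155, -0.002], 'qvel': [-0.001, 0.001, 0.001, 0.001, -0.003, 0.0], 'joint_efforts': [-0.002, -60.525, -34.206, -0.0, 0.009, 0.0], 'eef_pos': [174.874, -599.578, 252.551], 'tcp_rot': [-3.14, -0.0, 0.284], 'contact_force': [0.797, -0.103, -0.301], 'wrist_torque': [-0.016, -0.015, 0.011], 'opening': 1.002} 22.0
scene stylus_mid [([532.0, 244.0, 86.0], 0.92)]
scene pen_mid [([523.0, 203.0, 3.0], 0.62), ([516.0, 166.0, 72.0], 0.61)]
scene holder [([347.0, 278.0, 5.0], 0.92), ([539.0, 12.0, 1.0], 0.87), ([526.0, 203.0, 2.0], 0.57)]
scene cup_mouth [([491.0, -246.0, 83.0], 0.61)]
top stylus_mid [([533.0, 245.0, 89.0], 0.59)]
top pen_mid [([491.0, -244.0, 86.0], 0.65), ([508.0, 168.0, 70.0], 0.46)]
top holder [([532.0, 9.0, 1.0], 0.95), ([348.0, 269.0, 2.0], 0.91), ([524.0, 206.0, -2.0], 0.75)]
top cup_mouth [([492.0, -242.0, 84.0], 0.89)]
```

View pics/scene0.png

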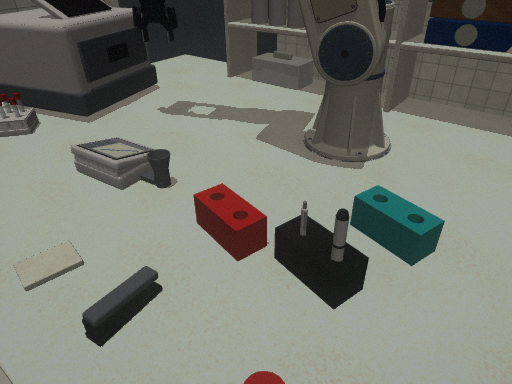

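View pics/top0.png

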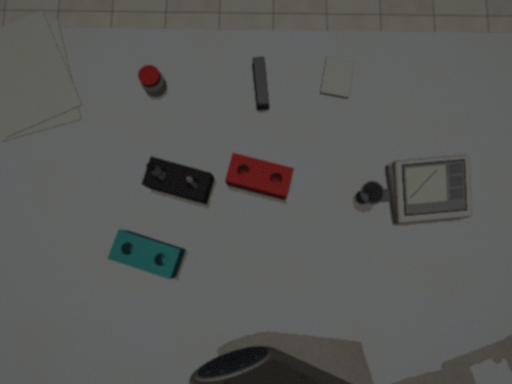

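Run:
```python
from h import *
for c in ['scene','top']:
    f=dict(np.load(c+'0.npz')); P=cloud(f)
    x,y,z=P[...,0],P[...,1],P[...,2]
    m=(f['range_z']>0)
    # holder region
    def st(n,mm):
        q=P[mm]
        if len(q)<4: print(c,n,len(q));return
        print(c,n,len(q),np.round(np.median(q,0),1),np.round(q.min(0),1),np.round(q.max(0),1))
    reg=m&(abs(x-525)<90)&(abs(y-205)<100)
    st('sty above',reg&(z>90)&(y>222))
    st('sty >140',reg&(z>135)&(y>222))
    st('pen above',reg&(z>82)&(y<195))
    hol=reg&(z>64)&(z<78)&(f['img'].max(-1)<90)
    st('holtop',hol)
    if hol.sum()>20: print(cv2.minAreaRect(P[hol][:,:2].astype(np.float32)))
    rim=m&(abs(x-491)<45)&(abs(y+245)<45)&(z>78)&(z<95)
    st('rim',rim)
    if rim.sum()>20: print(cv2.minEnclosingCircle(P[rim][:,:2].astype(np.float32)))
```

```text
scene sty above 528 [541.3 249.3 129.2] [528.  236.3  90. ] [545.6 256.3 163.1]
scene sty >140 223 [540.6 248.6 150.3] [528.  236.3 135.1] [545.  255.6 163.1]
scene pen above 159 [517.6 170.9 109. ] [510.6 162.9  82.1] [520.6 176.2 133.8]
scene holtop 2453 [534.6 214.7  72.2] [474.  126.9  64.1] [577.7 288.7  78. ]
((524.3698120117188, 207.38058471679688), (151.4250946044922, 72.4097671508789), 75.43061065673828)
scene rim 161 [ 493. -249.   83.] [ 467.6 -274.6   78.1] [ 520.7 -218.9   86.5]
((495.11077880859375, -246.52947998046875), 28.820602416992188)
top sty above 144 [529.1 239.2 145.4] [522.6 234.3  92.3] [540.7 253.  162.5]
top sty >140 86 [529.6 240.9 155.2] [522.8 234.5 135. ] [540.1 253.  162.5]
top pen above 41 [509.8 164.8 117.3] [506.4 161.7  82.6] [516.7 171.4 135.6]
top holtop 1637 [519.7 202.6  72. ] [469.7 125.   64.4] [574.6 286.1  76.7]
((522.3255004882812, 205.95050048828125), (150.888916015625, 70.3371810913086), 75.10042572021484)
top rim 161 [ 493.8 -253.6   83.8] [ 465.  -274.8   78.2] [ 519.1 -220.7   88.4]
((492.1289367675781, -247.85012817382812), 28.000415802001953)
```

The scene picture shows the black holder at about (320,258), with the stylus in its +y well at (340,235) and the pen at (304,218). The grey cup is at (160,168), left of the console at (112,160). The red and turquoise blocks are decoys. Next I'll refine the stylus axis and the cup.

```bash
cat >> h.py <<'E'
from scipy.spatial.transform import Rotation as Ro
from scipy.optimize import least_squares
def plan(target,yaw):
    s=sense(); R0=Ro.from_euler('xyz',s['tcp_rot']); R1=Ro.from_euler('xyz',[np.pi,0,yaw])
    d=R0.inv().apply(np.array(target)-s['eef_pos']); w=(R0.inv()*R1).as_rotvec(degrees=True)
    print('t',round(s['clock'],2),'pos',np.round(s['eef_pos'],1),'rot',np.round(s['tcp_rot'],3),'F',np.round(s['contact_force'],1),'op',round(s['opening'],3))
    print('shift/400',np.round(d/400,4),'turn/60',np.round(w/60,4),'dist',np.linalg.norm(d).round(1))
E
python3 - <<'E'
from h import *
for c in ['scene','top']:
    f=dict(np.load(c+'0.npz')); P=cloud(f); x,y,z=P[...,0],P[...,1],P[...,2]
    C=-np.array(f['R']).T@f['t']; print(c,C.round(0))
    for lo,hi in [(78,100),(100,120),(120,135),(78,140)]:
        m=(f['range_z']>0)&(abs(x-533)<25)&(abs(y-245)<22)&(z>lo)&(z<hi)
        q=P[m][:,:2]
        if len(q)<15: continue
        g=least_squares(lambda p:np.hypot(*(q-p).T)-10,[533,245],loss='soft_l1',f_scale=1.5)
        print(lo,hi,len(q),g.x.round(1))
    # rim fit
    m=(f['range_z']>0)&(abs(x-492)<40)&(abs(y+247)<40)&(z>80)&(z<92)
    q=P[m]; print('rim', np.round(np.percentile(q[:,2],[5,50,95]),1), ((q[:,0].min()+q[:,0].max())/2).round(1),((q[:,1].min()+q[:,1].max())/2).round(1))
for c,(u,v) in {'scene':(120,165),'top':(400,192)}.items():
    im=cv2.imread(f'pics/{c}0.png')[v-50:v+50,max(0,u-65):u+65]
    cv2.imwrite(f'pics/{c}_crop.png',cv2.convertScaleAbs(cv2.resize(im,None,fx=5,fy=5),alpha=1.6))
plan([533,245,215],np.radians(75))
E
```

```text
scene [960. 424. 485.]
78 100 139 [533.6 245.6]
100 120 132 [533.6 245.7]
120 135 106 [533.4 245.6]
78 140 409 [533.5 245.6]
rim [80.6 83.8 85.8] 494.0 -246.8
top [366.  20. 911.]
78 100 27 [532.8 244.6]
100 120 27 [533.1 244.6]
120 135 20 [532.9 244.8]
78 140 82 [532.9 244.7]
rim [80.7 84.1 87. ] 492.1 -247.7
t 0.5 pos [ 175.  -600.   253.2] rot [-3.141  0.     0.284] F [-0.6 -0.8  0. ] op 1.0
shift/400 [ 1.4507 -1.7774  0.0958] turn/60 [-1.00e-04 -1.00e-04 -9.79e-01] dist 918.5
```

View pics/top_crop.png

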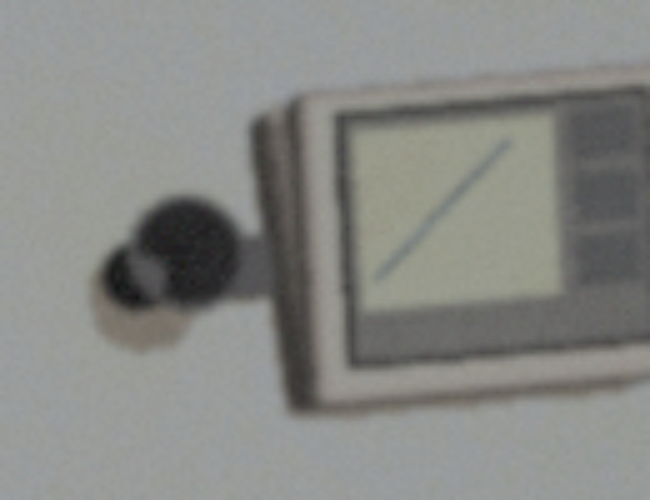

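The cup is empty. Its rim is at (185,250) in the crop, with the console to the right. I'll start the approach now.

>>> {"op": "carry_out", "data": {
  "increments": [
    [[0.33,-0.4,0.0,0,0,-0.5],[0.33,-0.4,0.0,0,0,-0.5],[0.33,-0.4,0.0,0,0,-0.5],[0.33,-0.4,0.0,0,0,-0.5],[0.33,-0.4,0.0,0,0,-0.5]]
  ],
  "hand": 0,
  "squeeze": 40
}}

```text
clock: 0.92
eef_pos: [257.2, -407.6, 253.3]
tcp_rot: [3.141, -0.0, 0.814]
contact_force: [0.8, 0.5, 0.1]
opening: 1.004
```

```bash
python3 -c "
from h import *
plan([533.2,245.2,215],np.radians(75))"
```

```text
t 0.92 pos [ 257.2 -407.6  253.3] rot [ 3.141 -0.     0.814] F [0.8 0.5 0.1] op 1.004
shift/400 [ 1.6605 -0.6182  0.0957] turn/60 [ 2.000e-04 -0.000e+00 -4.724e-01] dist 709.8
```

>>> {"op": "carry_out", "data": {
  "increments": [
    [[0.48,-0.18,0.0,0,0,-0.47],[0.48,-0.18,0.0,0,0,-0.47],[0.48,-0.18,0.0,0,0,-0.47],[0.48,-0.18,0.0,0,0,-0.47],[0.48,-0.18,0.0,0,0,-0.47]]
  ]
}}

```text
clock: 1.33
eef_pos: [338.0, -218.9, 253.6]
tcp_rot: [3.141, 0.0, 1.307]
contact_force: [0.5, -1.7, 0.8]
opening: 0.999
```

```bash
python3 -c "
from h import *
plan([533.2,245.2,215],np.radians(75))"
```

```text
t 1.33 pos [ 338.  -218.9  253.6] rot [3.141 0.    1.307] F [ 0.5 -1.7  0.8] op 0.999
shift/400 [1.2475 0.1683 0.0965] turn/60 [ 0.0008  0.0001 -0.002 ] dist 505.0
```

>>> {"op": "carry_out", "data": {
  "increments": [
    [[0.51,0.07,0.0,0,0,0],[0.51,0.07,0.0,0,0,0],[0.51,0.07,0.0,0,0,0],[0.51,0.07,0.0,0,0,0],[0.51,0.07,0.0,0,0,0]]
  ]
}}

```text
clock: 1.75
eef_pos: [419.8, -29.6, 253.7]
tcp_rot: [3.14, -0.0, 1.3]
contact_force: [1.8, -1.8, -1.0]
opening: 0.998
```

>>> {"op": "carry_out", "data": {
  "increments": [
    [[0.51,0.07,0.0,0,0,0],[0.51,0.07,0.0,0,0,0],[0.51,0.07,0.0,0,0,0],[0.51,0.07,0.0,0,0,0],[0.51,0.07,0.0,0,0,0]]
  ]
}}

```text
clock: 2.17
eef_pos: [501.4, 159.7, 253.5]
tcp_rot: [3.141, -0.0, 1.3]
contact_force: [1.6, -0.8, 0.4]
opening: 1.003
```

```bash
python3 -c "
from h import *
plan([533.2,245.2,215],np.radians(75))"
```

```text
t 2.17 pos [501.4 159.7 253.5] rot [ 3.141 -0.     1.3  ] F [ 1.6 -0.8  0.4] op 1.003
shift/400 [0.2272 0.0193 0.0963] turn/60 [ 0.0006 -0.0004 -0.0084] dist 99.0
```

>>> {"op": "carry_out", "data": {
  "increments": [
    [[0.227,0.019,0.09,0,0,0.01],[0.227,0.019,0.09,0,0,0.01],[0.227,0.019,0.09,0,0,0.01],[0.227,0.019,0.09,0,0,0.01],[0.227,0.019,0.09,0,0,0.01]]
  ]
}}

```text
clock: 2.58
eef_pos: [532.0, 242.5, 216.7]
tcp_rot: [-3.14, 0.001, 1.291]
contact_force: [0.0, -0.3, -0.2]
opening: 1.003
```

Run:
```python
from h import *
plan([533.2,245.2,128],np.radians(75))
f=optics.grab_frame('wrist'); save('w1',f)
f=optics.grab_frame('scene'); save('s1',f)
```

```text
t 2.58 pos [532.  242.5 216.7] rot [-3.140e+00  1.000e-03  1.291e+00] F [ 0.  -0.3 -0.2] op 1.003
shift/400 [0.0076 0.0012 0.2219] turn/60 [-0.0011  0.0014 -0.0175] dist 88.8
```

View pics/w1.png

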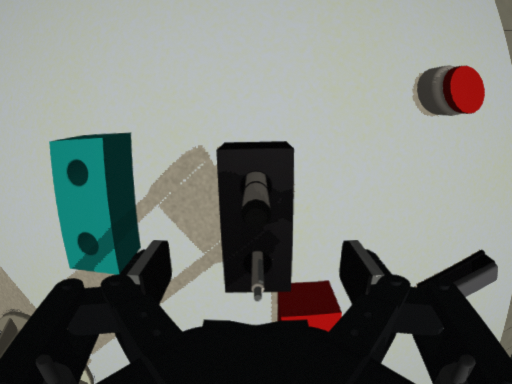

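View pics/s1.png

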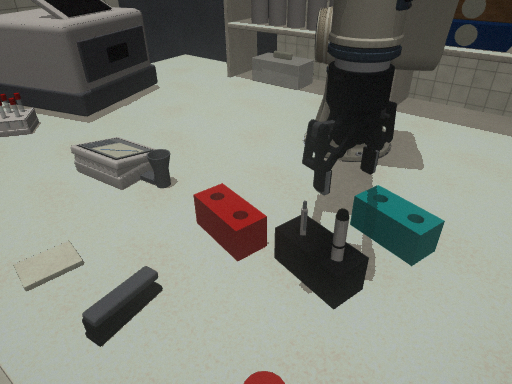

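The scene view shows the jaws centred over the stylus, with fingertips around (325,185) and (372,168). The wrist view shows them straddling the holder's x. I'll descend.

>>> {"op": "carry_out", "data": {
  "increments": [
    [[0.007,0.001,0.06,0,0,-0.0175],[0.007,0.001,0.12,0,0,-0.0175],[0.007,0.001,0.18,0,0,-0.0175],[0.007,0.001,0.22,0,0,-0.0175],[0.007,0.001,0.22,0,0,-0.0175]]
  ]
}}

```text
clock: 3.1
eef_pos: [531.9, 242.8, 127.1]
tcp_rot: [-3.138, 0.003, 1.306]
contact_force: [-1.4, -1.5, -0.0]
opening: 0.998
```

Run:
```python
from h import *
plan([533.2,245.2,128],np.radians(75))
```

```text
t 3.1 pos [531.9 242.8 127.1] rot [-3.138e+00  3.000e-03  1.306e+00] F [-1.4 -1.5 -0. ] op 0.998
shift/400 [ 0.0068  0.0016 -0.0023] turn/60 [-0.0032  0.0029 -0.003 ] dist 2.9
```

>>> {"op": "carry_out", "data": {
  "increments": [
    [[0.006,0.001,0,0,0,0],[0.006,0.001,0,0,0,0],[0.006,0.001,0,0,0,0]]
  ]
}}

```text
clock: 3.35
eef_pos: [535.8, 247.5, 131.2]
tcp_rot: [3.139, -0.002, 1.307]
contact_force: [-0.0, 0.1, -0.4]
opening: 0.999
```

>>> {"op": "carry_out", "data": {
  "increments": [
    [[0,0,0,0,0,0],[0,0,0,0,0,0],[0,0,0,0,0,0],[0,0,0,0,0,0],[0,0,0,0,0,0]]
  ],
  "hand": 1,
  "squeeze": 40
}}

```text
clock: 3.77
eef_pos: [534.7, 247.4, 129.4]
tcp_rot: [3.141, -0.0, 1.308]
contact_force: [0.2, 0.8, -0.2]
opening: 0.297
```

>>> {"op": "carry_out", "data": {
  "increments": [
    [[0,0,0,0,0,0],[0,0,0,0,0,0],[0,0,0,0,0,0],[0,0,0,0,0,0],[0,0,0,0,0,0]]
  ]
}}

```text
clock: 4.18
eef_pos: [534.7, 247.5, 129.4]
tcp_rot: [-3.141, -0.0, 1.307]
contact_force: [-1.5, 0.8, 4.6]
opening: 0.221
```

>>> {"op": "carry_out", "data": {
  "increments": [
    [[0,0,-0.03,0,0,0],[0,0,-0.08,0,0,0],[0,0,-0.14,0,0,0],[0,0,-0.2,0,0,0],[0,0,-0.26,0,0,0]]
  ]
}}

```text
clock: 4.6
eef_pos: [534.7, 247.2, 234.8]
tcp_rot: [3.141, 0.0, 1.308]
contact_force: [-0.6, 1.2, -0.3]
opening: 0.225
```

>>> {"op": "carry_out", "data": {
  "increments": [
    [[0,0,-0.06,0,0,0],[0,0,-0.11,0,0,0],[0,0,-0.15,0,0,0],[0,0,-0.15,0,0,0],[0,0,-0.15,0,0,0]]
  ]
}}

```text
clock: 5.02
eef_pos: [535.1, 247.4, 294.2]
tcp_rot: [3.14, -0.001, 1.307]
contact_force: [0.0, 0.2, -1.1]
opening: 0.222
```

Run:
```python
from h import *
plan([492.7,-247.3,290],np.radians(75))
f=optics.grab_frame('wrist'); save('w2',f)
f=optics.grab_frame('scene'); save('s2',f); np.savez('s2.npz',**f)
print([(np.round(d['point'],0).tolist(),round(d['confidence'],2)) for d in nets.tip_of('stylus_mid','scene')])
```

```text
t 5.02 pos [535.1 247.4 294.2] rot [ 3.140e+00 -1.000e-03  1.307e+00] F [ 0.   0.2 -1.1] op 0.222
shift/400 [-1.2217  0.2197  0.0095] turn/60 [ 0.0016 -0.0011 -0.0015] dist 496.5
[([532.0, 247.0, 252.0], 0.82)]
```

View pics/s2.png

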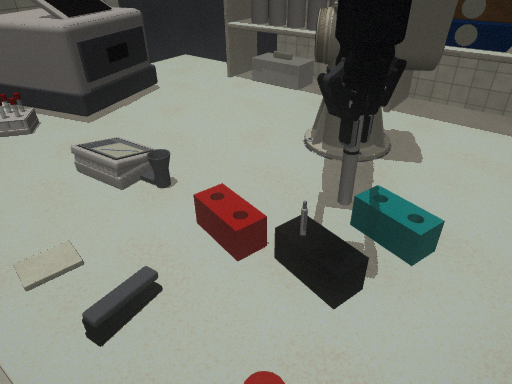

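View pics/w2.png

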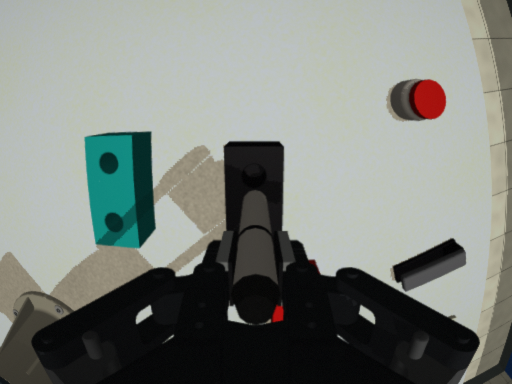

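The scene view shows the stylus clear of the holder, hanging from (350,120) to (346,205), with the pen still standing at (304,218). I'll carry it across to the cup.

>>> {"op": "carry_out", "data": {
  "increments": [
    [[-0.04,0.007,0,0,0,0],[-0.11,0.02,0,0,0,0],[-0.19,0.034,0,0,0,0],[-0.27,0.049,0,0,0,0],[-0.35,0.063,0,0,0,0]]
  ]
}}

```text
clock: 5.58
eef_pos: [521.6, 103.7, 292.2]
tcp_rot: [-3.14, 0.001, 1.308]
contact_force: [0.7, -0.5, 0.4]
opening: 0.22
```

>>> {"op": "carry_out", "data": {
  "increments": [
    [[-0.08,0.014,0,0,0,0],[-0.16,0.029,0,0,0,0],[-0.24,0.043,0,0,0,0],[-0.32,0.058,0,0,0,0],[-0.4,0.072,0,0,0,0]]
  ]
}}

```text
clock: 6.0
eef_pos: [507.5, -58.4, 292.4]
tcp_rot: [-3.14, 0.0, 1.307]
contact_force: [1.1, -0.4, -0.3]
opening: 0.226
```

>>> {"op": "carry_out", "data": {
  "increments": [
    [[-0.08,0.014,0,0,0,0],[-0.16,0.029,0,0,0,0],[-0.23,0.041,0,0,0,0],[-0.29,0.052,0,0,0,0],[-0.34,0.061,0,0,0,0]]
  ]
}}

```text
clock: 6.42
eef_pos: [495.5, -196.2, 292.3]
tcp_rot: [-3.14, 0.0, 1.306]
contact_force: [0.7, -0.4, 0.1]
opening: 0.226
```

>>> {"op": "carry_out", "data": {
  "increments": [
    [[-0.04,0.008,0,0,0,0],[-0.07,0.014,0,0,0,0],[-0.09,0.018,0,0,0,0],[-0.09,0.018,0,0,0,0],[-0.09,0.018,0,0,0,0]]
  ]
}}

```text
clock: 6.83
eef_pos: [494.2, -230.5, 292.9]
tcp_rot: [-3.141, -0.0, 1.307]
contact_force: [0.8, -0.5, -1.1]
opening: 0.224
```

```bash
cat >> h.py <<'E'
def axis(P,mask,g0):
    q=P[mask]
    def f(p):
        o=np.array([p[0],p[1],230.]);d=np.array([p[2],p[3],1]);d/=np.linalg.norm(d)
        return np.linalg.norm(np.cross(q-o,d),axis=1)-10
    g=least_squares(f,[*g0,0,0],loss='soft_l1',f_scale=1.5); return len(q),g.x
E
python3 - <<'E'
from h import *
plan([492.7,-247.3,240],np.radians(75))
p=sense()['eef_pos']
for c in ['scene','top']:
    f=optics.grab_frame(c); save(c+'3',f); P=cloud(f)
    foot=p[2]-116
    m=(f['range_z']>0)&(np.hypot(P[...,0]-p[0],P[...,1]-p[1])<22)&(P[...,2]>foot-8)&(P[...,2]<p[2]-30)
    if m.sum()>20:
        n,g=axis(P,m,p[:2]); print(c,n,g.round(3),'z',P[m][:,2].min().round(1)); o=g[:2]+g[2:]*(p[2]-115-230); print('foot',o.round(1))
    print([(np.round(d['point'],0).tolist(),round(d['confidence'],2)) for d in nets.tip_of('stylus_mid',c)],[(np.round(d['point'],0).tolist(),round(d['confidence'],2)) for d in nets.tip_of('cup_mouth',c)])
f=optics.grab_frame('wrist'); save('w3',f)
E
```

```text
t 6.83 pos [ 494.2 -230.5  292.9] rot [-3.141 -0.     1.307] F [ 0.8 -0.5 -1.1] op 0.224
shift/400 [-0.0417  0.0074  0.1322] turn/60 [-0.0007 -0.0004 -0.002 ] dist 55.5
scene 381 [ 4.93971e+02 -2.32509e+02  4.00000e-03 -0.00000e+00] z 175.3
foot [ 493.8 -232.5]
[([493.0, -235.0, 253.0], 0.64)] [([493.0, -244.0, 84.0], 0.77)]
top 154 [ 4.93609e+02 -2.32935e+02  6.00000e-03  1.00000e-03] z 176.3
foot [ 493.3 -233. ]
[([494.0, -232.0, 250.0], 0.57)] [([493.0, -241.0, 87.0], 0.57)]
```

View pics/scene3.png

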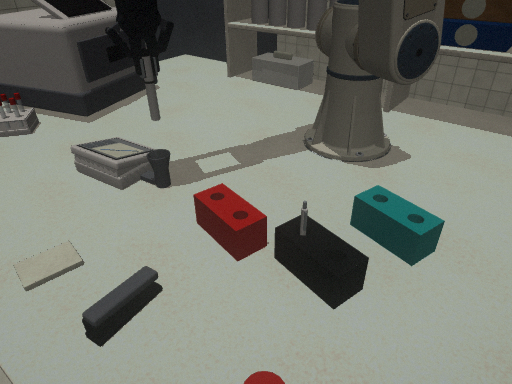

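View pics/w3.png

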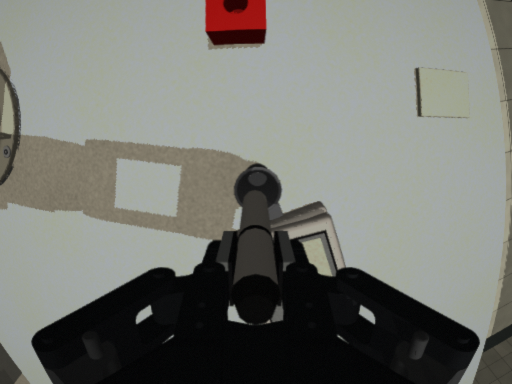

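The scene view shows the stylus vertical above the cup: foot at (155,119), cup mouth at (160,155), pen still in the holder. The stylus axis needs to move about 14.6 mm in -y, so I'll align it and descend to just above the rim.

>>> {"op": "carry_out", "data": {
  "increments": [
    [[-0.036,0.007,0.0,0,0,0],[-0.036,0.007,0.04,0,0,0],[-0.036,0.007,0.09,0,0,0],[-0.036,0.007,0.14,0,0,0],[-0.036,0.007,0.17,0,0,0]]
  ]
}}

```text
clock: 7.6
eef_pos: [492.7, -245.6, 223.5]
tcp_rot: [-3.14, -0.0, 1.307]
contact_force: [-0.0, -0.1, -1.5]
opening: 0.222
```

>>> {"op": "carry_out", "data": {
  "increments": [
    [[0,0,0.0,0,0,0],[0,0,0,0,0,0],[0,0,0,0,0,0]]
  ]
}}

```text
clock: 7.85
eef_pos: [494.1, -245.7, 226.3]
tcp_rot: [3.14, 0.0, 1.307]
contact_force: [1.4, 0.2, -0.6]
opening: 0.223
```

Run:
```python
from h import *
plan([492.7,-245.3,123],np.radians(75))
p=sense()['eef_pos']
for c in ['scene','top']:
    f=optics.grab_frame(c); save(c+'4',f); P=cloud(f)
    m=(f['range_z']>0)&(np.hypot(P[...,0]-p[0],P[...,1]-p[1])<22)&(P[...,2]>p[2]-112)&(P[...,2]<p[2]-30)
    n,g=axis(P,m,p[:2]); o=g[:2]+g[2:]*(p[2]-115-230); print(c,n,g[2:].round(3),'foot',o.round(1))
    x,y,z=P[...,0],P[...,1],P[...,2]
    q=P[(f['range_z']>0)&(abs(x-492)<40)&(abs(y+247)<40)&(z>76)&(z<90)&(np.hypot(x-493,y+247)>19)]
    g=least_squares(lambda a:np.hypot(*(q[:,:2]-a[:2]).T)-a[2],[492,-247,26],loss='soft_l1'); print('rim',len(q),g.x.round(1), ((q[:,0].min()+q[:,0].max())/2).round(1),((q[:,1].min()+q[:,1].max())/2).round(1))
f=optics.grab_frame('wrist'); save('w4',f)
```

```text
t 7.85 pos [ 494.1 -245.7  226.3] rot [3.14  0.    1.307] F [ 1.4  0.2 -0.6] op 0.223
shift/400 [ 2.000e-04 -3.900e-03  2.582e-01] turn/60 [ 0.0012  0.0003 -0.0014] dist 103.3
scene 308 [ 0.    -0.001] foot [ 493.9 -247.8]
rim 190 [ 494.5 -245.    24.8] 493.8 -245.8
top 117 [0.004 0.001] foot [ 493.1 -249. ]
rim 147 [ 492.  -246.7   24.8] 492.2 -247.8
```

View pics/w4.png

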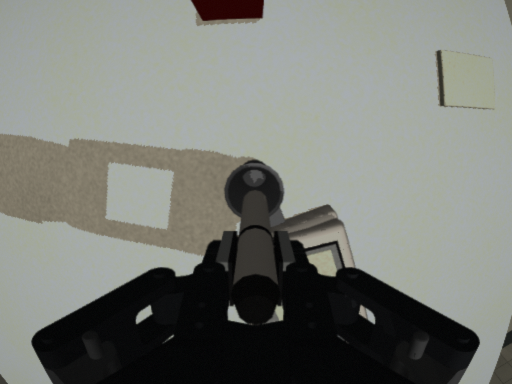

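The stylus is about 2 mm too far in -y relative to the rim in both cameras. I'll correct that and lower it gently.

>>> {"op": "carry_out", "data": {
  "increments": [
    [[0.005,-0.001,0.02,0,0,0],[0.005,-0.001,0.05,0,0,0],[0.005,-0.001,0.08,0,0,0],[0.005,-0.001,0.11,0,0,0],[0.005,-0.001,0.14,0,0,0]]
  ]
}}

```text
clock: 8.42
eef_pos: [493.1, -243.0, 167.5]
tcp_rot: [-3.14, -0.0, 1.307]
contact_force: [-0.4, -0.9, 0.1]
opening: 0.224
```

>>> {"op": "carry_out", "data": {
  "increments": [
    [[0,0,0.02,0,0,0],[0,0,0.04,0,0,0],[0,0,0.06,0,0,0],[0,0,0.08,0,0,0],[0,0,0.08,0,0,0]]
  ]
}}

```text
clock: 8.83
eef_pos: [492.9, -242.9, 135.6]
tcp_rot: [-3.139, -0.0, 1.307]
contact_force: [-0.1, -0.6, -0.1]
opening: 0.221
```

Run:
```python
from h import *
plan([492.7,-245.3,123],np.radians(75))
p=sense()['eef_pos']
for c in ['scene']:
    f=optics.grab_frame(c); save(c+'5',f); P=cloud(f)
    m=(f['range_z']>0)&(np.hypot(P[...,0]-p[0],P[...,1]-p[1])<22)&(P[...,2]>90)&(P[...,2]<p[2]-25)
    print(m.sum())
    im=f['img'][90:210,80:240]; cv2.imwrite('pics/c5.png',cv2.resize(im,None,fx=5,fy=5)[...,::-1])
```

```text
t 8.83 pos [ 492.9 -242.9  135.6] rot [-3.139 -0.     1.307] F [-0.1 -0.6 -0.1] op 0.221
shift/400 [-0.006   0.0013  0.0316] turn/60 [-0.002  -0.0004 -0.0016] dist 12.9
74
```

View pics/c5.png

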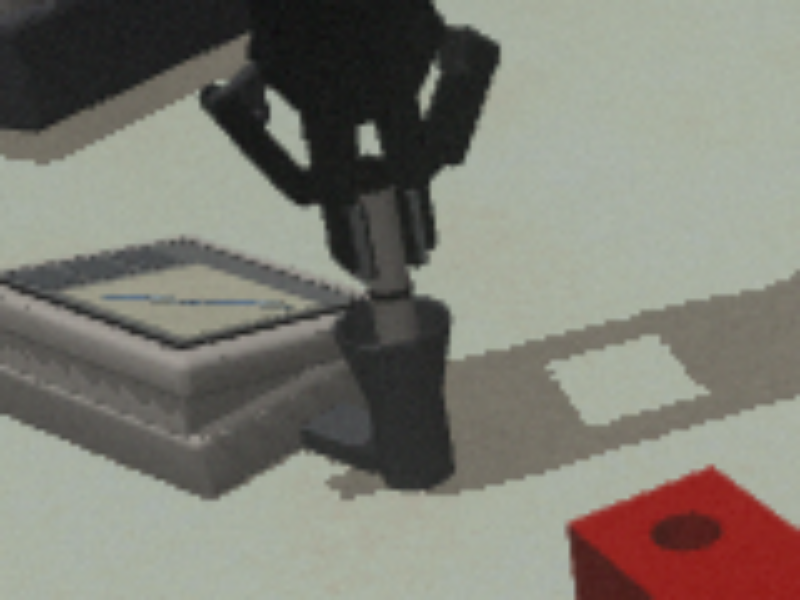

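The crop shows the stylus inside the cup mouth near (395,310), with the foot in the straight part and no contact force. I'll lower it the last bit.

>>> {"op": "carry_out", "data": {
  "increments": [
    [[0,0,0.007,0,0,0],[0,0,0.014,0,0,0],[0,0,0.02,0,0,0],[0,0,0.026,0,0,0],[0,0,0.026,0,0,0]]
  ]
}}

```text
clock: 9.3
eef_pos: [493.4, -243.2, 126.6]
tcp_rot: [-3.141, -0.0, 1.307]
contact_force: [0.5, 0.8, -0.2]
opening: 0.22
```

>>> {"op": "carry_out", "data": {
  "increments": [
    [[0,0,0.004,0,0,0],[0,0,0.004,0,0,0],[0,0,0.004,0,0,0]]
  ]
}}

```text
clock: 9.55
eef_pos: [493.6, -243.2, 125.3]
tcp_rot: [-3.142, -0.0, 1.307]
contact_force: [0.2, -0.1, 0.0]
opening: 0.222
```

>>> {"op": "carry_out", "data": {
  "increments": [
    [[0,0,0,0,0,0],[0,0,0,0,0,0],[0,0,0,0,0,0],[0,0,0,0,0,0],[0,0,0,0,0,0]]
  ],
  "hand": 0
}}

```text
clock: 9.97
eef_pos: [493.6, -243.3, 125.4]
tcp_rot: [3.141, 0.0, 1.307]
contact_force: [0.6, 0.5, 0.1]
opening: 0.914
```

>>> {"op": "carry_out", "data": {
  "increments": [
    [[0,0,0,0,0,0],[0,0,0,0,0,0],[0,0,0,0,0,0],[0,0,0,0,0,0]]
  ]
}}

```text
clock: 10.3
eef_pos: [493.6, -243.2, 125.3]
tcp_rot: [3.142, -0.0, 1.307]
contact_force: [-1.1, -0.2, 0.3]
opening: 1.0
```

>>> {"op": "carry_out", "data": {
  "increments": [
    [[0,0,-0.06,0,0,0],[0,0,-0.14,0,0,0],[0,0,-0.22,0,0,0],[0,0,-0.3,0,0,0],[0,0,-0.36,0,0,0]]
  ]
}}

```text
clock: 10.72
eef_pos: [494.0, -243.4, 272.0]
tcp_rot: [3.139, 0.0, 1.307]
contact_force: [0.3, 0.0, 0.2]
opening: 0.997
```

>>> {"op": "carry_out", "data": {
  "increments": [
    [[0,0,0,0,0,0],[0,0,0,0,0,0],[0,0,0,0,0,0]]
  ]
}}

```text
clock: 10.97
eef_pos: [493.1, -243.0, 268.6]
tcp_rot: [-3.141, -0.0, 1.307]
contact_force: [0.6, 0.1, 0.3]
opening: 1.003
```

Run:
```python
from h import *
plan([492.7,-245.3,123],np.radians(75))
for c in ['scene','top']:
    f=optics.grab_frame(c); save(c+'6',f); P=cloud(f)
    m=(f['range_z']>0)&(np.hypot(P[...,0]-493,P[...,1]+247)<24)&(P[...,2]>95)&(P[...,2]<170)
    if m.sum()>20:
        mm=m&(P[...,2]<142)
        n,g=axis(P,mm,[493,-247]); print(c,n,g[2:].round(3),'at z=81',(g[:2]+g[2:]*(81-230)).round(1),'top',P[m][:,2].max())
    for t in ['stylus_mid','pen_mid']: print(t,[(np.round(d['point'],0).tolist(),round(d['confidence'],2)) for d in nets.tip_of(t,c)])
    if c=='scene':
        cv2.imwrite('pics/c6.png',cv2.resize(f['img'][90:270,80:400],None,fx=2.5,fy=2.5)[...,::-1])
```

```text
t 10.97 pos [ 493.1 -243.   268.6] rot [-3.141 -0.     1.307] F [0.6 0.1 0.3] op 1.003
shift/400 [-0.0058  0.0007  0.364 ] turn/60 [-0.0008 -0.0001 -0.0015] dist 145.6
scene 166 [-0.006  0.008] at z=81 [ 493.1 -245.4] top 156.10667297442842
stylus_mid [([491.0, -245.0, 81.0], 0.83)]
pen_mid [([511.0, 166.0, 69.0], 0.59)]
top 72 [0.005 0.002] at z=81 [ 492.2 -246.5] top 156.40466808376266
stylus_mid [([494.0, -245.0, 82.0], 0.57)]
pen_mid [([506.0, 168.0, 73.0], 0.58)]
```

View pics/c6.png

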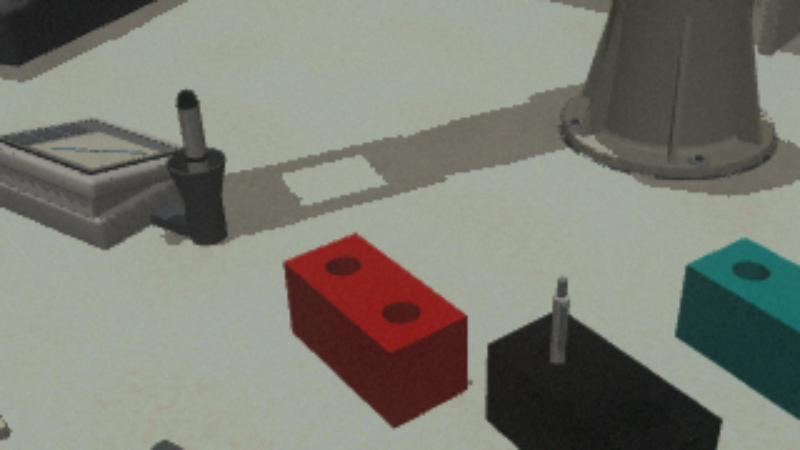

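The crop shows the stylus upright in the cup at (192,125), rubber tip up. Its top is at z = 156 mm, so it is fully seated. The pen stands in the holder at (560,320).

```bash
python3 -c "
from h import *
print(r.sign_off())"
```

```text
the job is handed in; nothing more can be done
None
```

The stylus is standing in the console's cup, rubber tip up and fully down, and I handed the job in at about 11 s of the 38 s allowed. I gripped it across the holder's x direction, lifted it about 165 mm, carried it over the pen and lowered it in. Then I opened the gripper and backed off about 145 mm.

**Stylus:** in the last check its axis was within about 2 mm of the cup's axis. It leaned less than 1°, and its top was at 156 mm, which puts its centre at about 81 mm.

**Pen:** it still stands upright in the holder, with its centre at about 69 to 73 mm.

**Robot:** nothing is touching it, and the highest tool force I read was about 5 N, at the moment of gripping.

No check failed. The two cameras disagreed by 1 to 2 mm, which is within their calibration.

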